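Load and raise the match-safe carrier

ROBOT

A 6-joint arm with a two-finger parallel gripper is mounted at the origin on the work surface. World frame = base frame: x ahead of the robot, y to its left, z up, the work surface at z = 0. Lengths are in mm, angles in rad, forces in N, time in s.
With the tool pointing down it reaches from about 275 to 750 mm from the base axis. Payload 10.2 kg.
Tool frame: the origin (TCP) lies between the finger pads; the fingertips stand 8 mm ahead of it and the grasp point (between the pads) lies 11 mm behind it; z points along the fingers, y is the line along which they close (so a half turn about z gives the same grasp; the last joint's range is limited). The gripper opens to 85 mm and grips with 20 to 120 N. Pads are 22 mm wide; open, the fingers measure 114 mm over their backs; the gripper's body (76 mm by 85 mm) begins 54 mm behind the grasp point. The pads swing forward as they close: fully open they stand 13 mm farther back than shut.
Start: joints at [-1.426, 0.313, 1.498, -0, 1.331, -0.223], TCP at [188.759, -489.899, 239.294] pointing down, gripper open.
Joint ranges: [-2.94, 2.94], [-0.97, 2.17], [0.19, 2.56], [-1.23, 4.37], [0.02, 3.11], [-2.88, 2.88]. Speed limits (rad/s): [2.39, 2.39, 3.01, 3.14, 3.14, 3.14].

INTERFACE

Orientations are given as a unit quaternion [w, x, y, z].
In Python, from rig import * gives the robot as it stands.
- The arm moves only by the shell command python3 -m handwheel 'ROWS' [FORCE]. ROWS is JSON, a list that holds one entry, the list of rows, each a list of 7 numbers: the shift along the world's x, y, z in mm, then the turn, a rotation vector about the world's x, y, z in degrees, then the opening, from -1 (shut) to 1 (fully open). A call has 1 to 8 rows; each row shifts and turns the commanded pose from where the row before left it; what a row does not reach is not made up. A row lasts 1/8 s, in which the tool goes at most 62.5 mm and 10.7 degrees, less where a joint would pass 70% of its speed; a pose out of reach is approached as far as the arm can. A call is refused whole if a number of a shift passes 62.5 or a number of a turn 10.7, either way. A call with a gripper value outside its range is refused whole. The fingers move at their own pace and stop on an object; FORCE is the grip in N (left out, the last holds). Time passes only in rows, so rows that do not move let the fingers close. It gives the time, the measured TCP pose, the force, the opening and the grip force at its end, in the units of the state.
- sense(): the state, without advancing time (a new reading comes with each control period).
- capture(name): name is "scene" or "top"; returns a dict with "image" (480x640x3 uint8, red, green, blue), "fx", "fy", "cx", "cy" (pixels), "dist_coeffs" ([k1, k2, p1, p2, k3] as OpenCV has them; the pictures are not rectified), "rvec" (rotation vector, rad) and "tvec" (3), from world to camera coordinates, as OpenCV has them. Camera axes: x right, y down, z forward; pixel columns grow to the right and rows downward; lengths in mm; the calibration is good to about 2 mm. A picture is of the moment at which its call begins. There is no depth.
- finish_job(): hands the job in; it is judged then, once.
The state is a dict: "time_s": time; "joints": joint angles; "dq": joint speeds; "tau": joint torques, N m; "eef_pos": TCP position; "ee_rot": TCP orientation; "force": force on the tool from outside, world axes, zero at the start; "wrist_torque": the same for the moment, N m; "grip_width": opening from 0.0 (shut) to 1.0 (fully open); "grip_force": force on a finger pad.
Only numpy, scipy, OpenCV 4.12 (cv2) and the standard library are available. Lean on these libraries where they do the work, as an engineer would, in place of code of your own. Each camera call takes 0.05 s, during which the arm holds its last target. There are 200 camera calls.

TASK

Take the two silvered match safes off the turntable and set them upright, one in each bore of the walnut carrier on the counter, fully down to the bottom of the bores. Then take the carrier by its brass bar handle, lift it about 15 cm clear of the counter and hold it there still and level for at least two seconds; the job finishes while you are still holding it up, with both match safes in it. Keep the carrier upright throughout, and leave the turntable, ashtray, snuff box and pipe where they are.

Things in the scene. Friction and masses are not known exactly. Their poses are not given: they have to be found in the camera images.
- safe0: (All sizes in mm.) Silvered tin match safe, a plain upright round cylinder, diameter 32, height 74, about 80 g, with dark striker rings near its foot. It starts standing on the turntable. Origin: centre of its underside; z up along the cylinder. Identical to safe1; either may go in either bore.
- safe1: The second silvered match safe, identical to safe0, also standing on the turntable at the start. Origin: centre of its underside.
- carrier: Loose walnut carrier, about 0.5 kg empty, standing on the counter: a block 74 (x) by 170 (y) by 44 high, with two round bores of diameter 36 and depth 34 (bore floor 10 above the underside) at y = -55 and y = +55, x = 0; a match safe fully home stands 40 proud of the block. Between the bores rises a brass bar handle. Origin: centre of the block's underside; z up.
- handle (a point): Centre of the carrier's brass bar handle, 98 above the carrier's underside. The bar runs along the carrier's y, 62 long, 14 thick (x), 16 high (its top 106 above the underside), on two brass posts of diameter 8 at y = -25 and +25; it is open beneath. Pinch it across its 14 thickness (along the carrier's x) from above. Axes as the carrier's.
- bore0 (a point): Centre of the floor of the carrier's bore at y = -55, 34 below the mouth. Axes as the carrier's.
- bore1 (a point): Centre of the floor of the carrier's bore at y = +55, 34 below the mouth. Axes as the carrier's.
- turntable: Mahogany turntable: disc of diameter 320 on a brass bearing fixed to the counter, the disc's top 36 above the counter. It turns stiffly about its vertical axis. The match safes, ashtray and snuff box stand on it, each about 100 from the axis and about 90 degrees apart, in any order. Origin: on the axis, at counter height.
- ashtray: Heavy green glass ashtray, round, diameter 96, height 32, on the turntable; leave it. Origin: centre of its underside.
- snuff_box: Carved horn snuff box, 64 by 44 by 27 high, on the turntable; leave it. Origin: centre of its underside.
- pipe: Briar pipe with a black stem on the counter beyond; bowl diameter 38, 44 high, overall length about 155 along its x. Leave it. Origin: centre of the bowl's underside.
Not all that is in view belongs to the job. There is more than one size of the ashtray; the job needs the smaller. What is shaped like the safe0 but purple is not meant.

How it is judged:
By the outcome, as a careful person would: the job done as asked, in the order asked, and still so for the second after the job is handed in, while the arm keeps its last pose, push and grip.
It also fails if it takes over 72 s, if anything falls off the work surface, if the arm or the gripper's body presses on something with over 40 N, if the wrist force passes 120 N, or if a joint passes its speed limit or range.

## Working session

There is one attempt and no reset: what is moved stays moved. The work goes in short steps, Python scripts to look and compute and a shell command to move; the robot and the scene stay as the last step left them, time stands still between calls to the robot, and variables do not carry over. Pictures are saved under pics/ and viewed, at most 10 in all, crops included, and the job is handed in when it is done.

```bash
mkdir -p pics; ls
python3 - <<'E'
from rig import *
import cv2,numpy as np
s=sense();print({k:np.round(v,3).tolist() for k,v in s.items()})
for n in("scene","top"):
    c=capture(n);cv2.imwrite(f"pics/{n}0.png",c["image"][...,::-1])
    R=cv2.Rodrigues(np.array(c["rvec"],float))[0];print(n,c["fx"],c["fy"],c["cx"],c["cy"],c["dist_coeffs"],(-R.T@np.array(c["tvec"],float).ravel()).round(),R.round(2).tolist())
E
```

```text
pics
{'time_s': 0.0, 'joints': [-1.426, 0.313, 1.498, 0.0, 1.331, -0.223], 'dq': [-0.003, -0.002, -0.0, -0.0, -0.001, 0.002], 'tau': [0.001, -41.226, -25.974, -0.0, 0.004, 0.0], 'eef_pos': [188.716, -489.652, 238.726], 'ee_rot': [-0.001, 0.983, 0.183, 0.0], 'force': [-0.431, 0.271, 0.321], 'wrist_torque': [-0.015, 0.029, -0.015], 'grip_force': 0.0, 'grip_width': 1.007}
scene 466.28034519167363 466.28034519167363 317.58318548516434 242.34758252949064 [-0.00502899  0.          0.          0.          0.        ] [1344.  128.  823.] [[-0.07, 1.0, 0.0], [0.66, 0.04, -0.75], [-0.75, -0.05, -0.66]]
top 438.8523052137143 438.8523052137143 320.57791766592356 233.4979552042235 [-0.03697739  0.          0.          0.          0.        ] [432.  48. 957.] [[0.0, -1.0, -0.04], [-1.0, -0.0, -0.09], [0.09, 0.04, -0.99]]
```

View pics/scene0.png

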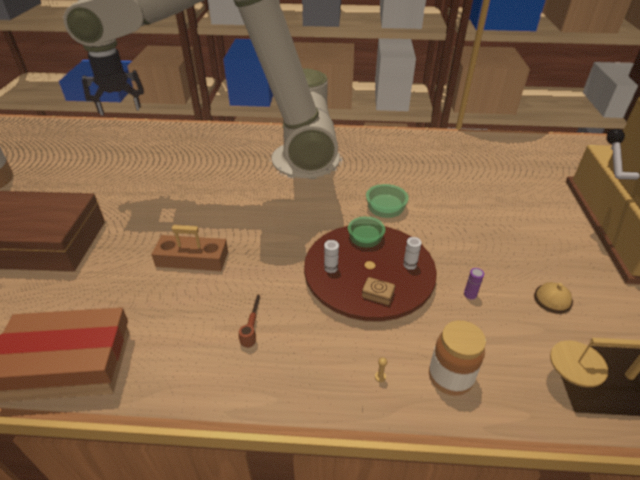

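View pics/top0.png

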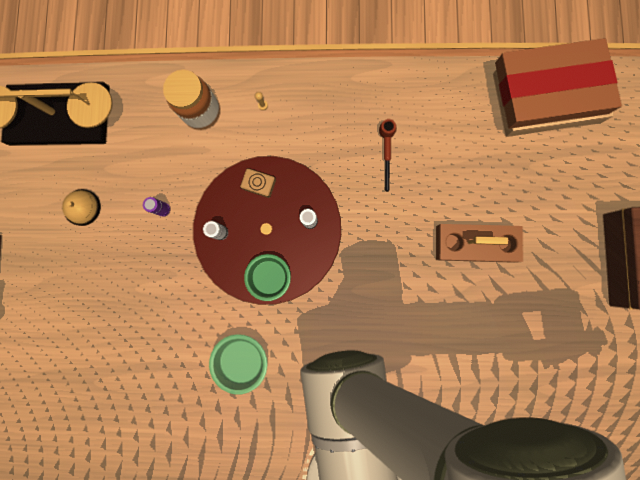

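The top view shows silvered cylinders at (214,229) and (308,217), the carrier at (480,242) and the turntable at (267,230). Things that could be mistaken for the safes: the purple cylinder at (155,205), the brass peg at (260,100) and the jar at (190,97). I choose the two silver ones on the disc and check them in a crop.

```bash
cat > look.py <<'E'
from rig import *
import cv2,numpy as np
def cam(n):
    c=capture(n);c["K"]=np.array([[c["fx"],0,c["cx"]],[0,c["fy"],c["cy"]],[0,0,1]]);c["d"]=np.array(c["dist_coeffs"],float)
    c["r"]=np.array(c["rvec"],float).reshape(3,1);c["t"]=np.array(c["tvec"],float).reshape(3,1);c["R"]=cv2.Rodrigues(c["r"])[0]
    return c
def unproj(c,uv,z):
    p=cv2.undistortPoints(np.array(uv,float).reshape(-1,1,2),c["K"],c["d"]).reshape(-1,2)
    d=np.c_[p,np.ones(len(p))]@c["R"];o=(-c["R"].T@c["t"]).ravel()
    return o+d*((z-o[2])/d[:,2])[:,None]
def proj(c,P):
    return cv2.projectPoints(np.array(P,float).reshape(-1,1,3),c["r"],c["t"],c["K"],c["d"])[0].reshape(-1,2)
def crop(c,x0,y0,w,h,k):
    return cv2.resize(c["image"][y0:y0+h,x0:x0+w,::-1],None,fx=k,fy=k,interpolation=cv2.INTER_CUBIC)
E
python3 - <<'E'
from look import *
a=cam("top");b=cam("scene")
# 4 panels 400x300
P=[crop(a,190,180,133,100,3),crop(a,425,200,110,83,3.63),crop(b,300,220,133,100,3),crop(b,140,215,100,75,4)]
P=[cv2.resize(p,(400,300)) for p in P]
cv2.imwrite("pics/m1.png",np.vstack([np.hstack(P[:2]),np.hstack(P[2:])]))
E
```

```text
(no output)
```

View pics/m1.png

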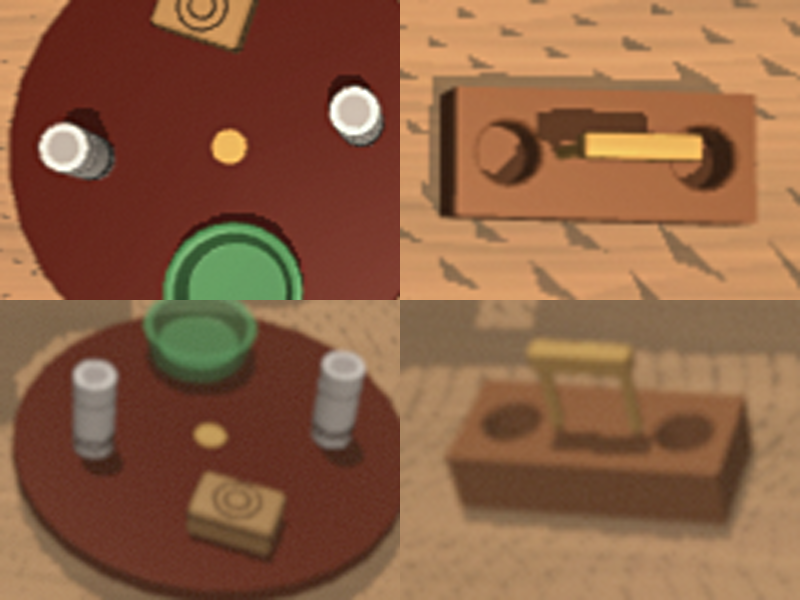

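The crop shows two grey, silvered, ringed cylinders on the disc, so the choice is confirmed. It also shows the carrier with its bores and brass bar.

Run:
```python
from look import *
from scipy.optimize import least_squares
a=cam("top");b=cam("scene")
# safes: top discs, z=110
f=lambda p,x0,y0,kx,ky,ox=0,oy=0:[x0+(p[0]-ox)/kx-.5+.5/kx,y0+(p[1]-oy)/ky-.5+.5/ky]
A=lambda *p:f(p,190,180,400/133,3); C=lambda *p:f(p,425,200,400/110,300/83,400)
B=lambda *p:f(p,300,220,400/133,3,0,300); D=lambda *p:f(p,140,215,4,4,400,300)
print("safes top",unproj(a,[A(65,147),A(354,110)],110).round(1).tolist())
print("safes scene",unproj(b,[B(96,375),B(343,366)],110).round(1).tolist())
print("axis",unproj(a,[A(229,147)],38).round(1).tolist(),unproj(b,[B(210,435)],38).round(1).tolist())
q=unproj(a,[C(457,88),C(755,95),C(757,220),C(454,216)],44);print("carrier top corners",q.round(1).tolist(),q.mean(0).round(1),[np.linalg.norm(q[i]-q[(i+1)%4]).round(1) for i in range(4)])
q2=unproj(b,[D(485,380),D(746,398),D(728,480),D(449,457)],44);print("scene corners",q2.round(1).tolist(),q2.mean(0).round(1),[np.linalg.norm(q2[i]-q2[(i+1)%4]).round(1) for i in range(4)])
h=unproj(a,[C(583,134),C(703,134),C(703,160),C(583,158)],106);print("handle",h.round(1).tolist(),h.mean(0).round(1))
print("bores top",unproj(a,[C(508,153),C(703,159)],44).round(1).tolist(),unproj(b,[D(512,421),D(684,433)],44).round(1).tolist())
g=cv2.cvtColor(a["image"],cv2.COLOR_RGB2HSV)
m=((g[...,2]>185)&(g[...,1]<60)).astype(np.uint8);m[:190]=0;m[260:]=0;m[:,:195]=0;m[:,330:]=0
n,l,st,ce=cv2.connectedComponentsWithStats(m)
for i in range(1,n):
    if st[i,4]>20: print(st[i],ce[i],unproj(a,[ce[i]],110).round(1))
```

```text
safes top [[521.8, 296.3, 110.0], [546.0, 107.2, 110.0]]
safes scene [[548.0, 108.2, 110.0], [525.0, 296.9, 110.0]]
axis [[529.4, 200.3, 38.0]] [[533.6, 200.3, 38.0]]
carrier top corners [[538.7, -165.1, 44.0], [534.7, -334.5, 44.0], [463.1, -332.9, 44.0], [465.1, -161.9, 44.0]] [ 500.4 -248.6   44. ] [np.float64(169.4), np.float64(71.6), np.float64(171.0), np.float64(73.6)]
scene corners [[464.8, -332.4, 44.0], [471.0, -161.5, 44.0], [546.1, -156.4, 44.0], [537.3, -331.4, 44.0]] [ 504.8 -245.4   44. ] [np.float64(170.9), np.float64(75.2), np.float64(175.2), np.float64(72.5)]
handle [[506.7, -216.7, 106.0], [506.8, -280.2, 106.0], [492.9, -279.7, 106.0], [493.9, -216.4, 106.0]] [ 500.1 -248.2  106. ]
bores top [[501.2, -193.2, 44.0], [497.9, -303.6, 44.0]] [[502.3, -303.0, 44.0], [506.2, -193.0, 44.0]]
[300 209  16  16 202] [307.43564356 216.67821782] [[545.3 107.  110. ]]
[203 221  16  16 198] [210.66161616 228.76262626] [[521.6 297.5 110. ]]
```

```bash
python3 -m handwheel '[[[30,50,-3,0,0,8.4,1],[30,50,-3,0,0,8.4,1],[30,50,-3,0,0,8.4,1],[30,50,-3,0,0,8.4,1],[30,50,-3,0,0,8.4,1],[30,50,-3,0,0,8.4,1],[30,50,-3,0,0,8.4,1],[30,50,-3,0,0,8.4,1]]]' 40
python3 -m handwheel '[[[30,50,-3,0,0,0,1],[30,50,-3,0,0,0,1],[30,50,-3,0,0,0,1],[28,47,-3,0,0,0,1],[0,0,0,0,0,0,1]]]'; python3 -c "
from look import *
s=sense();print(s['eef_pos'],s['ee_rot'],s['joints'])"
```

```text
time_s: 1.3
eef_pos: [429.5, -88.1, 215.4]
ee_rot: [0.0, 0.716, 0.698, 0.0]
force: [0.9, -0.7, 0.7]
grip_width: 0.997
grip_force: 0.0
time_s: 1.92
eef_pos: [547.3, 109.8, 202.4]
ee_rot: [-0.0, 0.716, 0.698, -0.0]
force: [-0.7, -1.0, -0.6]
grip_width: 1.001
grip_force: 0.0
[547.28735248 109.78557092 202.39838968] [-4.34463142e-04  7.16306034e-01  6.97786096e-01 -2.03614248e-04] [-1.20659588e-02  4.15728331e-01  1.45069929e+00  3.42152192e-04
  1.27606709e+00  1.40264051e-02]
```

```bash
python3 -m handwheel '[[[-1,-2.5,-40,0,0,0,1],[0,0,-40,0,0,0,1],[0,0,-30,0,0,0,1],[0,0,-6,0,0,0,1],[0,0,0,0,0,0,1]]]' 40
python3 - <<'E'
from look import *
a=cam("top");b=cam("scene")
cv2.imwrite("pics/m2.png",np.hstack([cv2.resize(crop(a,240,150,130,130,3),(400,400)),cv2.resize(crop(b,240,170,130,130,3),(400,400))]))
E
```

```text
time_s: 2.55
eef_pos: [546.0, 104.2, 88.1]
ee_rot: [0.0, 0.718, 0.696, 0.0]
force: [0.6, -0.2, -0.0]
grip_width: 1.0
grip_force: 0.0
```

View pics/m2.png

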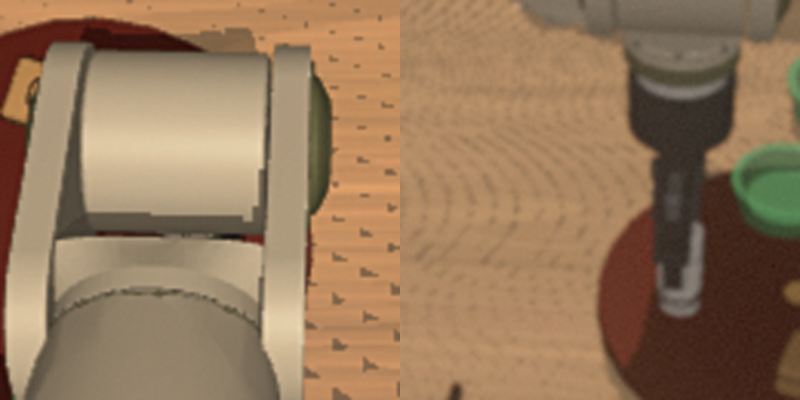

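The near finger stands in front of the safe, slightly to its left (−y). I shift it +y by 3 mm and close.

```bash
python3 -m handwheel '[[[0,3,0,0,0,0,1],[0,0,0,0,0,0,1],[0,0,0,0,0,0,-1],[0,0,0,0,0,0,-1],[0,0,0,0,0,0,-1],[0,0,0,0,0,0,-1],[0,0,0,0,0,0,-1]]]' 40
python3 -c "
from look import *
s=sense();print(s['eef_pos'],s['grip_width'],s['force'])"
```

```text
time_s: 3.52
eef_pos: [545.8, 107.6, 87.4]
ee_rot: [0.0, 0.718, 0.696, 0.0]
force: [-0.2, 0.2, 1.2]
grip_width: 0.362
grip_force: 39.5
[545.80505879 107.59611172  87.40056412] 0.36161311971121896 [-0.16351133  0.16674     1.18554385]
```

```bash
python3 -m handwheel '[[[0,0,30,0,0,0,-1],[0,0,40,0,0,0,-1],[0,0,40,0,0,0,-1],[-6,-45,0,0,0,0,-1],[-6,-45,0,0,0,0,-1],[-6,-45,0,0,0,0,-1],[-6,-45,0,0,0,0,-1],[-6,-45,0,0,0,0,-1]]]'
python3 -m handwheel '[[[-6,-45,0,0,0,0,-1],[-6,-45,0,0,0,0,-1],[-4,-45,0,0,0,0,-1],[-2,-30,0,0,0,0,-1],[0,-20,0,0,0,0,-1],[0,0,0,0,0,0,-1],[0,0,0,0,0,0,-1]]]'
python3 -c "
from look import *
s=sense();print(s['eef_pos'],s['grip_width'],s['ee_rot'])"
```

```text
time_s: 4.53
eef_pos: [515.3, -118.8, 197.1]
ee_rot: [-0.0, 0.718, 0.696, -0.0]
force: [0.7, -0.1, -0.6]
grip_width: 0.367
grip_force: 40.0
time_s: 5.4
eef_pos: [498.0, -301.4, 197.2]
ee_rot: [-0.0, 0.717, 0.697, 0.0]
force: [-0.6, -0.1, -0.8]
grip_width: 0.362
grip_force: 40.0
[ 497.96482306 -301.36780018  197.2125285 ] 0.36215478485065566 [-2.77062321e-04  7.17367944e-01  6.96694441e-01  1.07693790e-04]
```

```bash
python3 -m handwheel '[[[0.3,-2,-30,0,0,0,-1],[0,0,-40,0,0,0,-1],[0,0,-22,0,0,0,-1],[0,0,0,0,0,0,-1],[0,0,0,0,0,0,-1]]]'
python3 - <<'E'
from look import *
s=sense();print(s['eef_pos'])
a=cam("top");b=cam("scene")
im=np.hstack([cv2.resize(crop(b,140,205,100,75,4),(500,375),interpolation=3),cv2.resize(crop(a,425,190,110,138,3),(300,375))])
cv2.imwrite("pics/m3.png",im)
# predicted in crop coords: block top corners, safe cylinder foot at TCP
t=s['eef_pos'];th=np.linspace(0,2*np.pi,8,endpoint=False)
for z in (t[2]-51.4,):
    q=proj(b,[[t[0],t[1],z],[t[0],t[1]-16,z],[t[0],t[1]+16,z],[498.3,-303.4,44],[501.5,-193.2,44]]);print(((q-[140,205])*5).round(0).tolist())
E
```

```text
time_s: 6.02
eef_pos: [498.7, -304.2, 106.6]
ee_rot: [0.001, 0.717, 0.697, 0.0]
force: [-0.3, 0.0, -0.9]
grip_width: 0.362
grip_force: 39.9
[ 498.71324633 -304.2321963   106.62479974]
[[133.0, 178.0], [102.0, 176.0], [165.0, 179.0], [140.0, 194.0], [355.0, 208.0]]
```

View pics/m3.png

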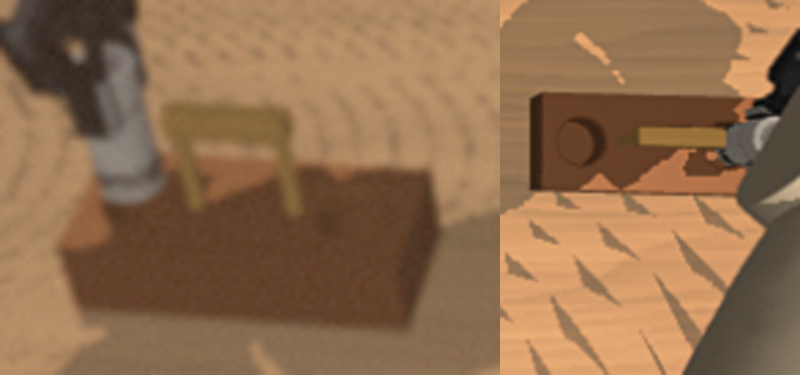

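The foot stands at crop (133,187), within about 1 mm of the predicted bore centre at (140,194). The small row offset fits the scene camera's bias along x. I shift +0.7 in y and go down gently.

```bash
python3 -m handwheel '[[[0.2,0.8,-6,0,0,0,-1],[0,0,-4,0,0,0,-1],[0,0,-3,0,0,0,-1],[0,0,-3,0,0,0,-1],[0,0,-3,0,0,0,-1],[0,0,0,0,0,0,-1]]]'; python3 -c "
from look import *
s=sense();print(s['eef_pos'],s['force'],s['wrist_torque'])"
```

```text
time_s: 6.88
eef_pos: [498.2, -303.6, 86.1]
ee_rot: [-0.0, 0.718, 0.696, -0.0]
force: [0.3, 0.5, -0.9]
grip_width: 0.361
grip_force: 39.9
[ 498.19546263 -303.55310231   86.05389339] [ 0.29873892  0.51325828 -0.94908047] [-0.03953234 -0.0003459   0.03221272]
```

```bash
python3 -m handwheel '[[[0,0,-5,0,0,0,-1],[0,0,-5,0,0,0,-1],[0,0,-5,0,0,0,-1],[0,0,-4,0,0,0,-1],[0,0,-2,0,0,0,-1],[0,0,0,0,0,0,-1]]]'; python3 -c "
from look import *
s=sense();print(s['eef_pos'],s['force'],s['wrist_torque'])"
```

```text
time_s: 7.62
eef_pos: [498.2, -303.6, 65.2]
ee_rot: [-0.0, 0.718, 0.696, -0.0]
force: [0.1, 0.5, -0.7]
grip_width: 0.362
grip_force: 39.9
[ 498.23695424 -303.59484218   65.20061365] [ 0.05151427  0.54181674 -0.73348521] [-0.00871245 -0.00225358 -0.02880748]
```

```bash
python3 -m handwheel '[[[0,0,-2,0,0,0,-1],[0,0,-1,0,0,0,-1],[0,0,-0.5,0,0,0,-1],[0,0,0,0,0,0,-1]]]'; python3 -m handwheel '[[[0,0,-0.5,0,0,0,-1],[0,0,-0.5,0,0,0,-1],[0,0,0,0,0,0,-1]]]'
```

```text
time_s: 8.12
eef_pos: [498.2, -303.6, 61.8]
ee_rot: [-0.0, 0.718, 0.696, 0.0]
force: [-1.3, -1.0, -0.9]
grip_width: 0.363
grip_force: 39.9
time_s: 8.5
eef_pos: [498.4, -303.8, 61.4]
ee_rot: [0.0, 0.718, 0.696, -0.0]
force: [-1.6, 1.1, 5.1]
grip_width: 0.365
grip_force: 40.7
```

```bash
python3 -m handwheel '[[[0,0,0,0,0,0,1],[0,0,0,0,0,0,1],[0,0,0,0,0,0,1],[0,0,20,0,0,0,1],[0,0,40,0,0,0,1],[0,0,40,0,0,0,1],[0,0,40,0,0,0,1],[2,45,0,0,0,0,1]]]'
python3 -m handwheel '[[[2,55,0,0,0,0,1],[2,55,0,0,0,0,1],[2,55,0,0,0,0,1],[2,55,0,0,0,0,1],[2,55,0,0,0,0,1],[2,55,0,0,0,0,1],[2,55,0,0,0,0,1],[2,55,0,0,0,0,1]]]'
python3 -m handwheel '[[[2,55,0,0,0,0,1],[2,40,0,0,0,0,1],[1,20,0,0,0,0,1],[0,0,0,0,0,0,1],[0,0,0,0,0,0,1]]]'
python3 - <<'E'
from look import *
s=sense();print(s['eef_pos'],s['ee_rot'])
b=cam("scene");a=cam("top")
im=np.hstack([cv2.resize(crop(b,140,205,100,75,4),(400,300),interpolation=3),cv2.resize(crop(b,300,150,133,100,3),(400,300))])
im=np.vstack([im,np.hstack([cv2.resize(crop(a,425,200,110,83,3),(400,300)),cv2.resize(crop(a,170,170,133,100,3),(400,300))])])
cv2.imwrite("pics/m4.png",im)
E
```

```text
time_s: 9.5
eef_pos: [501.0, -260.5, 203.6]
ee_rot: [0.003, 0.719, 0.695, 0.0]
force: [1.4, -0.2, -1.1]
grip_width: 0.999
grip_force: 0.0
time_s: 10.5
eef_pos: [516.1, 183.2, 200.9]
ee_rot: [0.0, 0.718, 0.696, 0.0]
force: [1.5, -0.5, -0.3]
grip_width: 0.997
grip_force: 0.0
time_s: 11.12
eef_pos: [521.5, 295.1, 200.8]
ee_rot: [0.0, 0.718, 0.696, -0.0]
force: [-0.5, 0.1, -0.2]
grip_width: 0.997
grip_force: 0.0
[521.51982808 295.06627033 200.81352892] [ 1.09406089e-04  7.18121295e-01  6.95917927e-01 -1.82097467e-04]
```

View pics/m4.png

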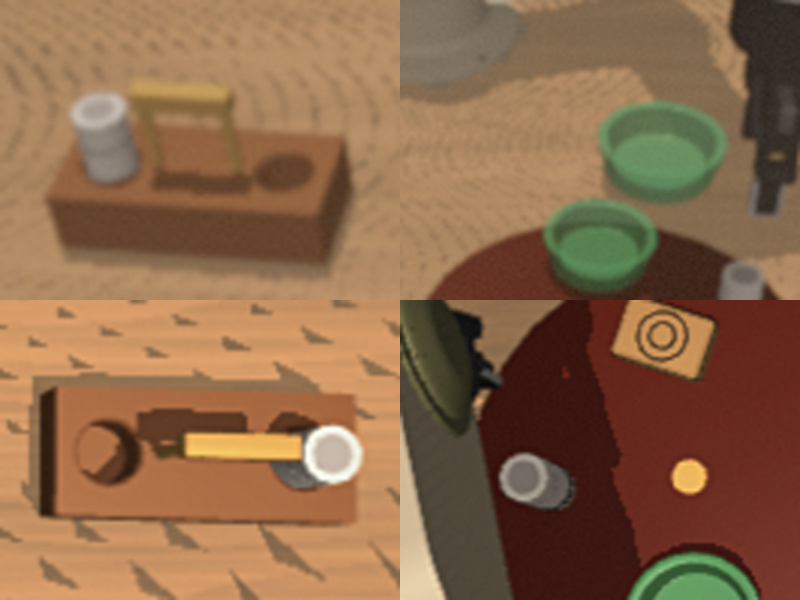

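The first safe is upright and home in bore0, the carrier has not moved, and the second safe is still at top (211,229). Next I grasp it.

```bash
python3 -m handwheel '[[[0.2,1.8,-40,0,0,0,1],[0,0,-40,0,0,0,1],[0,0,-28,0,0,0,1],[0,0,-5,0,0,0,1],[0,0,0,0,0,0,1],[0,0,0,0,0,0,1]]]'
```

```text
time_s: 11.98
eef_pos: [522.2, 298.2, 89.3]
ee_rot: [0.001, 0.718, 0.696, 0.001]
force: [-0.7, -0.1, 0.1]
grip_width: 0.999
grip_force: 0.0
```

```bash
python3 -m handwheel '[[[0,-1.2,-1.5,0,0,0,1],[0,0,0,0,0,0,1],[0,0,0,0,0,0,-1],[0,0,0,0,0,0,-1],[0,0,0,0,0,0,-1],[0,0,0,0,0,0,-1],[0,0,0,0,0,0,-1]]]'
python3 -m handwheel '[[[0,0,30,0,0,0,-1],[0,0,40,0,0,0,-1],[0,0,40,0,0,0,-1],[-2,-45,0,0,0,0,-1],[-2,-45,0,0,0,0,-1],[-2,-45,0,0,0,0,-1],[-2,-45,0,0,0,0,-1],[-2,-45,0,0,0,0,-1]]]'
python3 -m handwheel '[[[-2,-45,0,0,0,0,-1],[-2,-45,0,0,0,0,-1],[-2,-45,0,0,0,0,-1],[-2,-45,0,0,0,0,-1],[-2,-45,0,0,0,0,-1],[0,-25,0,0,0,0,-1],[0,0,0,0,0,0,-1]]]'
```

```text
time_s: 12.85
eef_pos: [521.5, 297.0, 86.4]
ee_rot: [0.0, 0.718, 0.696, 0.0]
force: [-0.8, 0.0, 1.5]
grip_width: 0.36
grip_force: 39.5
time_s: 13.85
eef_pos: [511.1, 70.6, 196.1]
ee_rot: [-0.0, 0.718, 0.696, -0.0]
force: [1.0, -0.5, -1.8]
grip_width: 0.363
grip_force: 39.9
time_s: 14.72
eef_pos: [501.2, -179.3, 195.9]
ee_rot: [-0.0, 0.719, 0.696, -0.0]
force: [0.7, 0.2, -0.9]
grip_width: 0.36
grip_force: 39.9
```

```bash
python3 -m handwheel '[[[0,-14.2,0,0,0,0,-1],[0,0,-30,0,0,0,-1],[0,0,-40,0,0,0,-1],[0,0,-20,0,0,0,-1],[0,0,0,0,0,0,-1],[0,0,0,0,0,0,-1]]]'
python3 - <<'E'
from look import *
s=sense();print(s['eef_pos'])
b=cam("scene");t=s['eef_pos']
cv2.imwrite("pics/m5.png",cv2.resize(crop(b,140,205,100,75,5),(500,375)))
q=proj(b,[[t[0],t[1],t[2]-50.4],[t[0],t[1]-16,t[2]-50.4],[t[0],t[1]+16,t[2]-50.4],[501.2,-193.4,44]]);print(((q-[140,205])*5).round().tolist())
E
```

```text
time_s: 15.48
eef_pos: [502.0, -192.4, 107.4]
ee_rot: [0.001, 0.717, 0.697, 0.0]
force: [0.2, -0.3, 0.2]
grip_width: 0.365
grip_force: 39.9
[ 501.99526397 -192.36187427  107.35586761]
[[352.0, 189.0], [320.0, 188.0], [384.0, 191.0], [355.0, 208.0]]
```

View pics/m5.png

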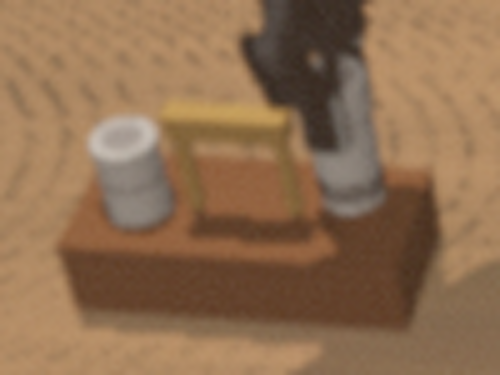

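The safe's foot is at crop (353,195), cols 321 to 385, as predicted over bore1 at (355,208). I trim y by −1 and x by −0.6, then go down.

```bash
python3 -m handwheel '[[[-0.6,-1,-6,0,0,0,-1],[0,0,-5,0,0,0,-1],[0,0,-4,0,0,0,-1],[0,0,-3,0,0,0,-1],[0,0,-3,0,0,0,-1],[0,0,0,0,0,0,-1]]]'
```

```text
time_s: 16.27
eef_pos: [500.8, -193.2, 85.1]
ee_rot: [-0.0, 0.718, 0.696, -0.0]
force: [-0.5, 0.5, -0.5]
grip_width: 0.362
grip_force: 39.9
```

```bash
python3 -m handwheel '[[[0,0,-5,0,0,0,-1],[0,0,-5,0,0,0,-1],[0,0,-5,0,0,0,-1],[0,0,-5,0,0,0,-1],[0,0,-2,0,0,0,-1],[0,0,-1,0,0,0,-1],[0,0,-0.7,0,0,0,-1],[0,0,0,0,0,0,-1]]]'
```

```text
time_s: 17.27
eef_pos: [500.9, -193.2, 61.6]
ee_rot: [0.0, 0.718, 0.696, 0.0]
force: [-0.4, -0.1, -1.4]
grip_width: 0.365
grip_force: 39.9
```

```bash
python3 -m handwheel '[[[0,0,-0.7,0,0,0,-1],[0,0,-0.6,0,0,0,-1],[0,0,-0.4,0,0,0,-1],[0,0,0,0,0,0,-1]]]'
```

```text
time_s: 17.77
eef_pos: [501.0, -193.3, 60.4]
ee_rot: [0.0, 0.718, 0.696, -0.0]
force: [-1.6, 0.7, 4.5]
grip_width: 0.361
grip_force: 40.5
```

```bash
python3 -m handwheel '[[[0,0,0,0,0,0,1],[0,0,0,0,0,0,1],[0,0,0,0,0,0,1],[0,0,20,0,0,0,1],[0,0,40,0,0,0,1],[0,0,40,0,0,0,1],[0,0,10,0,0,0,1],[-1,-30,0,0,0,0,1]]]'
python3 -m handwheel '[[[0,-25,0,0,0,0,1],[0,0,0,0,0,0,1],[0,0,0,0,0,0,1]]]'
```

```text
time_s: 18.77
eef_pos: [500.1, -222.4, 170.3]
ee_rot: [0.0, 0.717, 0.697, 0.0]
force: [0.2, -0.4, 0.0]
grip_width: 1.003
grip_force: 0.0
time_s: 19.15
eef_pos: [499.7, -247.8, 169.3]
ee_rot: [-0.001, 0.718, 0.696, 0.0]
force: [-0.8, 0.4, -0.0]
grip_width: 1.001
grip_force: 0.0
```

Run:
```python
from look import *
a=cam("top");b=cam("scene")
cv2.imwrite("pics/m6.png",np.hstack([cv2.resize(crop(b,140,185,100,100,4),(400,400)),cv2.resize(crop(a,410,180,120,120,3),(400,400))]))
```

```text
(no output)
```

View pics/m6.png

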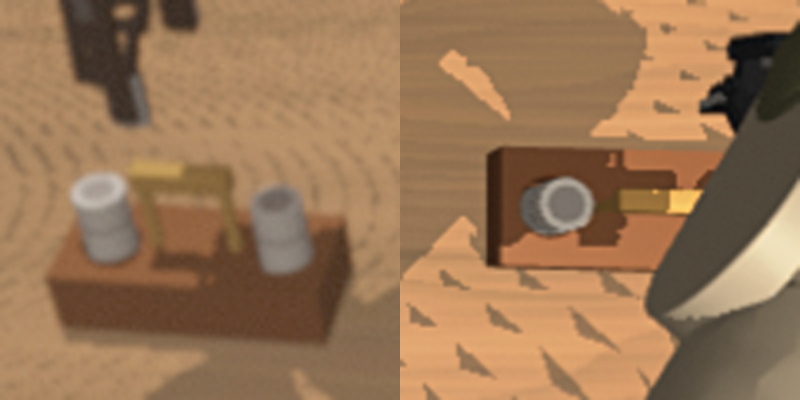

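Both safes stand home, at crop (103,220) and (282,230). I go down onto the bar, centre around (500,−248), and pinch it.

```bash
python3 -m handwheel '[[[0.2,-0.4,-30,0,0,0,1],[0,0,-30,0,0,0,1],[0,0,-17,0,0,0,1],[0,0,-4,0,0,0,1],[0,0,0,0,0,0,1],[0,0,0,0,0,0,1]]]' 90
```

```text
time_s: 20.0
eef_pos: [500.5, -248.9, 89.9]
ee_rot: [0.001, 0.718, 0.696, 0.0]
force: [0.6, -0.1, -0.6]
grip_width: 1.0
grip_force: 0.0
```

```bash
python3 -m handwheel '[[[0,0.4,-2.5,0,0,0,1],[0,0,0,0,0,0,-1],[0,0,0,0,0,0,-1],[0,0,0,0,0,0,-1],[0,0,0,0,0,0,-1],[0,0,0,0,0,0,-1],[0,0,0,0,0,0,-1],[0,0,0,0,0,0,-1]]]' 90
```

```text
time_s: 21.0
eef_pos: [500.3, -248.3, 86.6]
ee_rot: [0.0, 0.718, 0.696, 0.0]
force: [2.8, -0.4, 0.6]
grip_width: 0.146
grip_force: 88.8
```

Opening 0.146 × 85 ≈ 12.4 mm, which fits the bar. I lift slowly.

```bash
python3 -m handwheel '[[[0,0,5,0,0,0,-1],[0,0,10,0,0,0,-1],[0,0,15,0,0,0,-1],[0,0,20,0,0,0,-1],[0,0,20,0,0,0,-1],[0,0,20,0,0,0,-1],[0,0,20,0,0,0,-1],[0,0,15,0,0,0,-1]]]'
python3 -m handwheel '[[[0,0,12,0,0,0,-1],[0,0,9,0,0,0,-1],[0,0,5,0,0,0,-1],[0,0,0,0,0,0,-1],[0,0,0,0,0,0,-1],[0,0,0,0,0,0,-1],[0,0,0,0,0,0,-1],[0,0,0,0,0,0,-1]]]'
python3 - <<'E'
from look import *
s=sense();print(s['eef_pos'],s['force'],s['wrist_torque'])
b=cam("scene");a=cam("top")
cv2.imwrite("pics/m7.png",np.hstack([cv2.resize(crop(b,90,100,170,170,4),(600,600))]))
E
```

```text
time_s: 22.0
eef_pos: [500.0, -248.2, 213.0]
ee_rot: [0.001, 0.718, 0.696, 0.0]
force: [0.2, 1.0, -5.9]
grip_width: 0.149
grip_force: 87.9
time_s: 23.0
eef_pos: [500.0, -248.2, 237.3]
ee_rot: [-0.0, 0.718, 0.696, -0.0]
force: [0.2, 0.2, -6.6]
grip_width: 0.145
grip_force: 87.9
[ 500.04993057 -248.18168997  237.32583819] [ 0.24558401  0.24875188 -6.55726736] [-0.01773624 -0.01846528 -0.00218348]
```

View pics/m7.png

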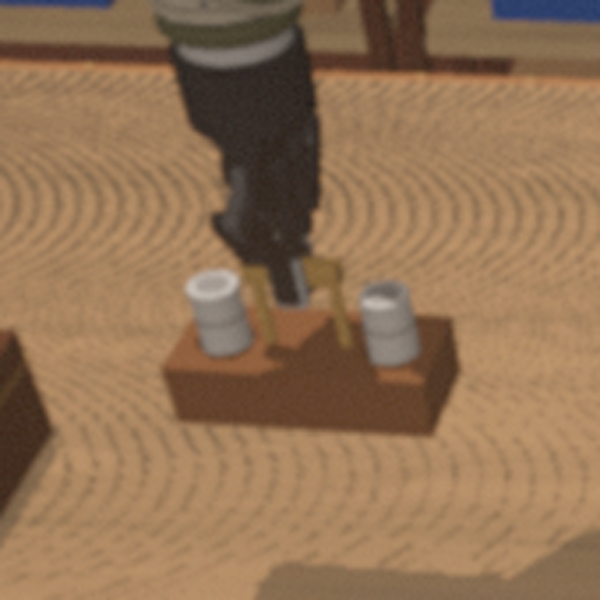

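The carrier hangs level with both safes in it, at crop (220,312) and (390,322), 151 mm up. The measured load of 6.6 N matches 0.5 kg plus two 80 g safes. I hold it for 3 s.

```bash
for i in 1 2 3; do python3 -m handwheel '[[[0,0,0,0,0,0,-1],[0,0,0,0,0,0,-1],[0,0,0,0,0,0,-1],[0,0,0,0,0,0,-1],[0,0,0,0,0,0,-1],[0,0,0,0,0,0,-1],[0,0,0,0,0,0,-1],[0,0,0,0,0,0,-1]]]' | sed -n 1,4p; done; python3 -c "
from rig import *
print(finish_job())"
```

```text
time_s: 24.1
eef_pos: [500.1, -248.2, 237.4]
ee_rot: [0.0, 0.718, 0.696, -0.0]
force: [-0.8, 0.0, -6.2]
time_s: 25.1
eef_pos: [500.0, -248.2, 237.4]
ee_rot: [-0.0, 0.718, 0.696, -0.0]
force: [-0.4, -0.2, -6.2]
time_s: 26.1
eef_pos: [500.1, -248.2, 237.4]
ee_rot: [-0.0, 0.718, 0.696, -0.0]
force: [0.1, 0.8, -6.3]
the job is handed in; nothing more can be done
None
```

Both match safes are seated in the carrier, which was lifted 151 mm by its handle, held still and level for over 3 s, and handed in at 26 s while still held up.

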